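# Heft the specimen cases and put the loaded one in the examination tray

### The arm

A 7-joint arm with a two-finger parallel gripper is mounted at the origin on the work surface. World frame = base frame: x ahead of the robot, y to its left, z up, the work surface at z = 0. Lengths are in m, angles in rad, forces in N, time in s.
With the tool pointing down it reaches from about 0.4 to 0.85 m from the base axis. Payload 10.4 kg.
Tool frame: the origin (TCP) lies midway between the tips of the shut fingers; the grasp point (between the pads) lies 19 mm behind it (bot.grip_point_offset is the distance from the TCP to the grasp point, in m); x points along the fingers, y is the direction in which the jaws open and shut, and the axes are right-handed (so a half turn about x gives the same grasp; the last joint's range is limited). The gripper opens to 87 mm and grips with 3 to 60 N. Pads are 19 mm wide; open, the fingers measure 117 mm over their backs; the gripper's body (75 mm by 190 mm) begins 51 mm behind the grasp point.
Start: joints at [-1.318, 0.332, -0.065, 1.46, 0.022, 1.35, -0.088], TCP at [0.17, 0.601, 0.223] pointing down, gripper open.
Joint ranges: [-2.6, 2.6], [-0.5, 2.12], [-1.47, 1.34], [0.16, 2.42], [-1.27, 4.41], [0.06, 2.06], [-2.6, 2.6]. Speed limits (rad/s): [2.22, 2.22, 2.79, 2.79, 3.14, 3.14, 3.14].

### API

Orientations are given as a unit quaternion [w, x, y, z].
In Python, from workcell import bot gives the robot as it stands. The module is installed in compiled form; this text tells all that it offers.
- The arm moves only by the tool play_rows, never from a script. Its argument "motion" is a list of rows, each an object of numbers: "tx", "ty", "tz": the shift along the world's x, y, z in cm; "wx", "wy", "wz": the turn, a rotation vector about the world's x, y, z in degrees; "jaw": the opening, from 0 (shut) to 1 (fully open). A call has exactly 10 rows; each row is the pose to reach, as a shift and turn from the pose commanded when the call began; what a row does not reach only later rows make up. A row lasts 1/10 s, in which the tool goes at most 50 mm and 8.59 degrees, less where a joint would pass 70% of its speed; a pose out of reach is approached as far as the arm can. A call with a gripper value outside its range is refused whole. The fingers move at their own pace and stop on an object; "squeeze" is the grip in N (left out, the last holds). Time passes only in rows, so rows that repeat a pose let the fingers close, or fill a call up. It gives the time, the measured TCP pose, the force and the opening at its end, in the units of the state.
- bot.observe(): the state, without advancing time (a new reading comes with each control period).
- bot.capture(name): name is "scene" or "side" or "wrist"; returns (picture, depth): 480x640x3 uint8, red, green, blue; 480x640 float32, m along the optical axis (not along the pixel's ray), 0 where there is no reading.
- bot.calibration(name): a dict with "fx", "fy", "cx", "cy" (pixels), "rvec" (rotation vector, rad) and "tvec" (3), from world to camera coordinates, as OpenCV has them. Camera axes: x right, y down, z forward; pixel columns grow to the right and rows downward; lengths in m; the calibration is good to about 2 mm. The wrist camera is an equidistant fisheye: a pixel r from the principal point sees the ray r / f radians off the axis. A picture is of the moment at which its call begins: read the wrist's pose just before it. calibration takes no time and is no camera call; for the wrist camera it gives the pose at the moment of the call.
- bot.hand_in(): hands the job in, once; it reports no verdict.
The state is a dict: "time": time; "q": joint angles; "joint_velocities": joint speeds; "effort": joint torques, N m; "tool_pos": TCP position; "eef_rot": TCP orientation; "wrist_force": force on the tool from outside, world axes, zero at the start; "wrist_torque": the same for the moment, N m; "finger_gap": opening from 0.0 (shut) to 1.0 (fully open).
Only numpy, scipy, OpenCV 4.12 (cv2) and the standard library are available. Lean on these libraries where they do the work, as an engineer would, in place of code of your own. Each camera call takes 0.05 s, during which the arm holds its last target.

### The job

Three closed cases that look alike lie in the sloping rack, and only one is loaded: find it by lifting the cases a little by their grip bars and comparing their weights, and put the empty ones straight back into the bays they came from. Set the loaded case down gently (lowered all the way, not dropped) in the shallow steel tray, lying flat on the tray's floor inside its rim, lid up, and let go. Leave the jar, the tape roll and the notebook where they are.

Things in the scene. Friction and masses are not known exactly. Their poses are not given: they have to be found in the camera images.
- case_1: Closed grey case, one of three alike in an unknown order: 90 (own x) x 100 (y) x 40 mm (z), with a black grip bar centred on the lid, 18 (x) x 94 (y) x 28 mm tall, top 68 mm above the underside; grip across the 18 mm. Origin: centre of the underside, z out of the lid. Starts on the rack with z leaning 25 degrees from vertical, x up the slope. Loaded: 0.5-0.75 kg; empty: 0.25-0.35 kg.
- case_2: Closed grey case, one of three alike in an unknown order: 90 (own x) x 100 (y) x 40 mm (z), with a black grip bar centred on the lid, 18 (x) x 94 (y) x 28 mm tall, top 68 mm above the underside; grip across the 18 mm. Origin: centre of the underside, z out of the lid. Starts on the rack with z leaning 25 degrees from vertical, x up the slope. Loaded: 0.5-0.75 kg; empty: 0.25-0.35 kg.
- case_3: Closed grey case, one of three alike in an unknown order: 90 (own x) x 100 (y) x 40 mm (z), with a black grip bar centred on the lid, 18 (x) x 94 (y) x 28 mm tall, top 68 mm above the underside; grip across the 18 mm. Origin: centre of the underside, z out of the lid. Starts on the rack with z leaning 25 degrees from vertical, x up the slope. Loaded: 0.5-0.75 kg; empty: 0.25-0.35 kg.
- rack: White rack, fixed, 140 (x) x 400 mm (y). Top slopes 25 degrees, rising along its own x, towards the robot's right. Three bays, centres at own y = -115, 0, 115 mm, each 112 mm wide between 8 mm ribs; a 10 mm lip runs along the lower edge, 5 mm below where the cases lie (they stay put by friction). Origin: centre of the underside; slope middle 65 mm above it. End posts at own y = -192 and 192 mm, 187 mm tall.
- rack_light (a point): Middle of the strip light along the rack's upper edge, 179 mm above the table: 20 deep (rack x) x 400 long (y) x 16 mm tall. It is in the way of a gripper coming or leaving straight up and down: reach the bars and lift square to the slope, leaned about 25 degrees, fingers pointing down and along the rack's own x.
- tray: Shallow steel tray, fixed on the table, 125 (own x) x 135 mm (own y) outside, 18 mm high, walls and floor 5 mm thick, so inside 115 x 125 mm: a case fits with its own x along the tray's x, either way round. Origin: centre of its underside, z up.
- jar: Amber glass jar with a black cap, 60 mm diameter, 90 mm tall, loose bystander. Origin: centre of its underside.
- tape_roll: Roll of paper tape lying flat, 84 mm diameter, 24 mm tall, loose bystander. Origin: centre of its underside.
- notebook: Closed blue notebook lying flat, 80 x 120 x 18 mm, loose bystander. Origin: centre of its underside.
Mind the look-alikes: they are no part of the job. What is shaped like the case_2 but blue or pink is not meant.

How it is judged:
On the way, in this order (a step that is already met when the one before it is completed fails the run):
1. a case is lifted clear of the rack (((distance of case_1 from where it was at the start of the episode above 0.02 m and contact force between case_1 and the fingers above 1 N and contact force between case_1 and rack below 0.05 N) or (distance of case_2 from where it was at the start of the episode above 0.02 m and contact force between case_2 and the fingers above 1 N and contact force between case_2 and rack below 0.05 N) or (distance of case_3 from where it was at the start of the episode above 0.02 m and contact force between case_3 and the fingers above 1 N and contact force between case_3 and rack below 0.05 N))), for 0.1 s.
2. a case, still held, is lowered into the tray (underside less than 10 mm above the tray's floor, roughly level) (((z of case_1 in the frame of tray below 0.015 m and horizontal distance between case_1 and tray below 0.025 m and angle between case_1's own z axis and vertical below 0.15 rad and contact force between case_1 and the fingers above 1 N) or (z of case_2 in the frame of tray below 0.015 m and horizontal distance between case_2 and tray below 0.025 m and angle between case_2's own z axis and vertical below 0.15 rad and contact force between case_2 and the fingers above 1 N) or (z of case_3 in the frame of tray below 0.015 m and horizontal distance between case_3 and tray below 0.025 m and angle between case_3's own z axis and vertical below 0.15 rad and contact force between case_3 and the fingers above 1 N))), for 0.1 s.
At the end, for the whole second after the job is handed in: Loaded case (told by its weight) flat on the tray floor inside the rim (centres within 25 mm, underside within 3 mm of the floor, level within 3 degrees), at rest; the two empty cases in the bays they came from, within 25 mm of their starts, flat on the slope within 5 degrees, at rest; all let go (((contact force between case_1 and tray above 4.3 N and horizontal distance between case_1 and tray below 0.025 m and z of case_1 in the frame of tray below 0.008 m and angle between case_1's own z axis and vertical below 0.06 rad and linear speed of each of case_1, case_2, case_3 below 0.02 m/s and distance of each of case_2, case_3 from where it was at the start of the episode below 0.025 m and angle between case_2's own z axis and vertical between 0.34 and 0.53 rad and angle between case_3's own z axis and vertical between 0.34 and 0.53 rad) or (contact force between case_2 and tray above 4.3 N and horizontal distance between case_2 and tray below 0.025 m and z of case_2 in the frame of tray below 0.008 m and angle between case_2's own z axis and vertical below 0.06 rad and linear speed of each of case_2, case_1, case_3 below 0.02 m/s and distance of each of case_1, case_3 from where it was at the start of the episode below 0.025 m and angle between case_1's own z axis and vertical between 0.34 and 0.53 rad and angle between case_3's own z axis and vertical between 0.34 and 0.53 rad) or (contact force between case_3 and tray above 4.3 N and horizontal distance between case_3 and tray below 0.025 m and z of case_3 in the frame of tray below 0.008 m and angle between case_3's own z axis and vertical below 0.06 rad and linear speed of each of case_3, case_1, case_2 below 0.02 m/s and distance of each of case_1, case_2 from where it was at the start of the episode below 0.025 m and angle between case_1's own z axis and vertical between 0.34 and 0.53 rad and angle between case_2's own z axis and vertical between 0.34 and 0.53 rad))); the robot touches nothing.
It fails at once if the jar, the tape roll or the notebook is moved more than 20 mm (distance of any of jar, tape_roll, notebook from where it was at the start of the episode above 0.02 m).
It fails at once if a case hits the tray with more than 60 N (contact force between any of case_1, case_2, case_3 and tray above 60 N).
It also fails if it takes over 72 s, if anything falls off the work surface, if the arm or the gripper's body presses on something with over 40 N, if the wrist force passes 120 N, or if a joint passes its speed limit or range.

## Working session

There is one attempt and no reset: what is moved stays moved. The work goes in short steps, Python scripts to look and compute and a tool call to move; the robot and the scene stay as the last step left them, time stands still between calls to the robot, and variables do not carry over. Pictures are saved under pics/ and viewed, and the job is handed in when it is done.

Besides the shell and the picture viewer there is one more tool, called as a command line: name --argument value ..., lists and objects as JSON in quotes. play_rows: Moves the arm, as the interface text tells. Its arguments: {"type":"object","properties":{"motion":{"type":"array"},"squeeze":{"type":"number"}},"required":["motion"]}

```bash
mkdir -p pics
python3 - <<'E'
from workcell import bot
import cv2,numpy as np
for n in ["scene","side","wrist"]:
    c=bot.calibration(n); print(n,{k:np.round(v,4).tolist() for k,v in c.items()})
    p,d=bot.capture(n); cv2.imwrite(f"pics/{n}0.png",p[...,::-1]); np.save(f"pics/{n}0.npy",d)
s=bot.observe()
print({k:np.round(v,4).tolist() for k,v in s.items()}, bot.grip_point_offset)
E
```

```text
scene {'fx': 495.3228, 'fy': 495.3228, 'cx': 331.1978, 'cy': 239.8744, 'rvec': [2.5112, 0.7689, -0.203], 'tvec': [-0.3955, -0.1994, 1.4051]}
side {'fx': 445.9942, 'fy': 445.9942, 'cx': 319.3473, 'cy': 241.8062, 'rvec': [2.1601, -0.9635, 0.3965], 'tvec': [-0.3355, 0.344, 0.9851]}
wrist {'fx': 371.6483, 'fy': 371.6483, 'cx': 318.5312, 'cy': 238.6322, 'rvec': [-2.3212, -1.7556, -0.2409], 'tvec': [-0.624, -0.0329, 0.3907]}
{'time': 0.15, 'q': [-1.3176, 0.3327, -0.0647, 1.4607, 0.0216, 1.3499, -0.0885], 'joint_velocities': [-0.0, -0.0002, -0.0018, -0.0025, 0.0009, -0.0005, 0.0005], 'effort': [-0.0002, -62.3632, 0.0238, -39.014, -0.0615, 0.0372, 0.0001], 'tool_pos': [0.1701, 0.6011, 0.222], 'eef_rot': [0.7004, 0.0968, 0.7004, -0.0975], 'wrist_force': [-0.5737, 0.1657, -0.7526], 'wrist_torque': [-0.019, -0.0716, -0.005], 'finger_gap': 0.9989} 0.0187
```

View pics/scene0.png

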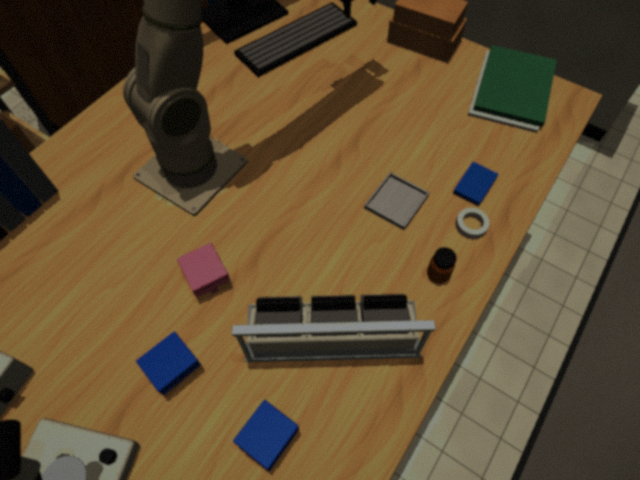

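View pics/side0.png

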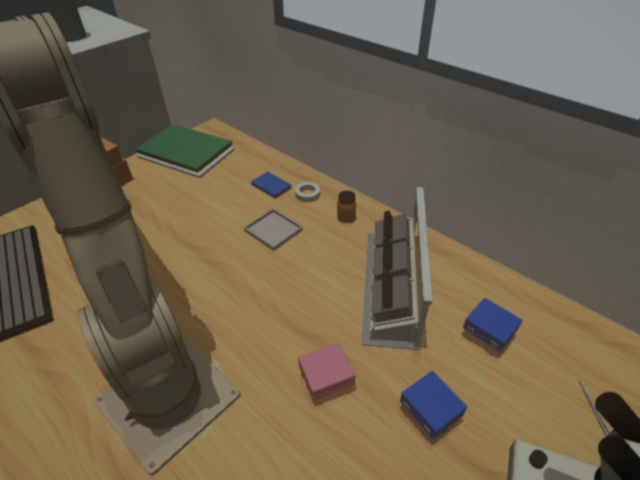

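View pics/wrist0.png

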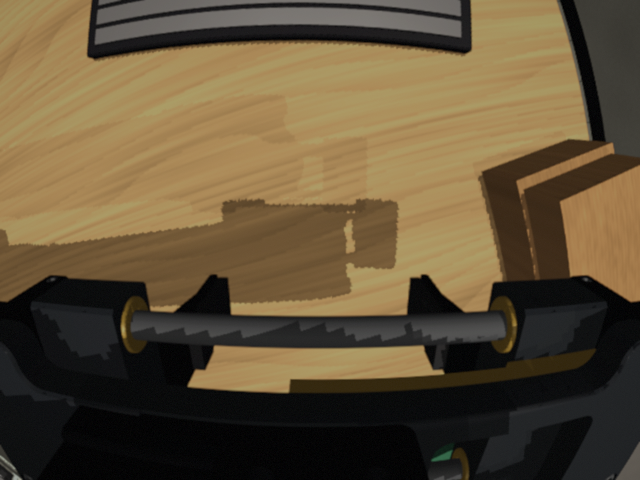

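Scene: rack at about (335,330) with three grey cases, black bars at (279,303), (333,302), (384,301); tray at (397,201); jar (441,264), tape roll (473,222), notebook (476,183). The pink (204,268) and blue boxes (169,362), (267,435) are decoys.

```bash
cat > h.py <<'E'
import cv2,numpy as np
from workcell import bot
def cloud(name,d,c=None):
    c=c or bot.calibration(name)
    R=cv2.Rodrigues(np.array(c['rvec'],float))[0]; t=np.array(c['tvec'],float).ravel()
    v,u=np.mgrid[:480,:640]
    P=np.stack([(u-c['cx'])/c['fx']*d,(v-c['cy'])/c['fy']*d,d],-1)
    W=(P-t)@R; W[d<=0]=np.nan
    return W
def proj(name,pts,c=None):
    c=c or bot.calibration(name)
    K=np.array([[c['fx'],0,c['cx']],[0,c['fy'],c['cy']],[0,0,1]])
    return cv2.projectPoints(np.array(pts,float),np.array(c['rvec'],float),np.array(c['tvec'],float),K,None)[0][:,0]
E
python3 - <<'E'
from h import *
for n,pts in [("scene",[(397,177),(366,203),(403,226),(428,190),(279,300),(333,299),(384,298),(335,328),(240,331),(430,325),(441,258),(473,210),(476,183)]),("side",[(390,225),(388,260),(388,290),(423,240),(390,300),(273,212),(246,229),(274,247),(301,229)])]:
    W=cloud(n,np.load(f"pics/{n}0.npy"))
    for u,v in pts: print(n,u,v,np.round(W[v,u],3))
p=cv2.imread("pics/scene0.png")[280:370,225:440]; cv2.imwrite("pics/c1.png",cv2.resize(p,None,fx=3.6,fy=3.6,interpolation=2))
p=cv2.imread("pics/side0.png")[180:350,350:450]; cv2.imwrite("pics/c2.png",cv2.resize(p,None,fx=3.5,fy=3.5,interpolation=2))
E
```

```text
scene 397 177 [0.499 0.295 0.013]
scene 366 203 [0.476 0.167 0.02 ]
scene 403 226 [0.593 0.164 0.014]
scene 428 190 [0.59  0.312 0.002]
scene 279 300 [ 0.489 -0.22   0.129]
scene 333 299 [ 0.584 -0.153  0.129]
scene 384 298 [ 0.674 -0.091  0.132]
scene 335 328 [ 0.636 -0.224  0.191]
scene 240 331 [ 0.486 -0.333  0.19 ]
scene 430 325 [ 0.787 -0.114  0.188]
scene 441 258 [0.727 0.088 0.093]
scene 473 210 [0.724 0.302 0.027]
scene 476 183 [0.691 0.393 0.021]
side 390 225 [ 0.67  -0.104  0.126]
side 388 260 [ 0.556 -0.18   0.129]
side 388 290 [ 0.478 -0.236  0.128]
side 423 240 [ 0.616 -0.233  0.188]
side 390 300 [ 0.461 -0.255  0.124]
side 273 212 [0.593 0.287 0.004]
side 246 229 [0.475 0.282 0.013]
side 274 247 [0.48  0.164 0.008]
side 301 229 [0.593 0.162 0.005]
```

View pics/c1.png

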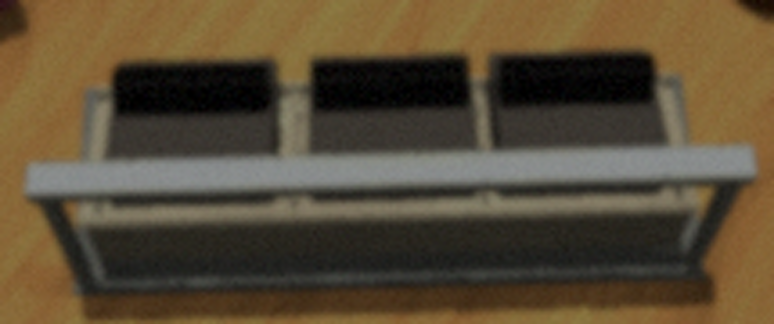

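View pics/c2.png

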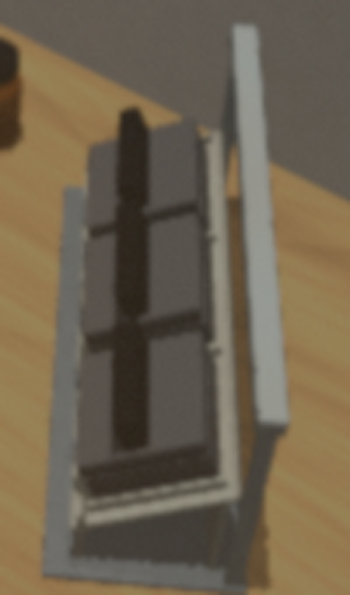

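```bash
python3 - <<'E'
from h import *
ds={n:np.load(f"pics/{n}0.npy") for n in("scene","side")}
for n in ds:
    W=cloud(n,ds[n]); im=cv2.imread(f"pics/{n}0.png").astype(int)
    m=(W[...,2]>.176)&(W[...,2]<.2)&(W[...,0]>.4)&(W[...,0]<.85)&(W[...,1]<-.05)&(W[...,1]>-.4)
    P=W[m]; r=cv2.minAreaRect((P[:,:2]*1000).astype(np.float32)); print(n,"light",m.sum(),np.round(np.median(P,0),3),r, np.median(P[:,2]))
    c=np.cov(P[:,:2].T); w,V=np.linalg.eigh(c); print(" dir",np.degrees(np.arctan2(V[1,1],V[0,1])), "mid",(P.mean(0)))
    # bars: dark
    dark=(im.max(-1)<40)&(W[...,2]>.09)&(W[...,2]<.15)&(W[...,0]>.4)&(W[...,0]<.8)&(W[...,1]<0)&(W[...,1]>-.35)
    k,l,st,ce=cv2.connectedComponentsWithStats(dark.astype(np.uint8))
    for i in range(1,k):
        if st[i,4]>60:
            Q=W[l==i]; print(" bar",ce[i].round(),st[i],Q.mean(0).round(4),np.percentile(Q[:,2],[10,50,90]).round(4),cv2.minAreaRect((Q[:,:2]*1000).astype(np.float32)))
    # table check
    T=W[(np.abs(W[...,0]-.5)<.1)&(np.abs(W[...,1]-.05)<.06)]; print(" table",np.median(T[:,2]),T[:,2].std())
E
for a in "scene 160:245,350:510 5" "side 160:260,230:330 6"; do set -- $a; python3 -c "
import cv2
p=cv2.imread('pics/$1'+'0.png')[$2]; cv2.imwrite('pics/t_$1.png',cv2.resize(p,None,fx=$3,fy=$3,interpolation=2))"; done
```

```text
scene light 2281 [ 0.631 -0.224  0.188] ((631.4134521484375, -222.36080932617188), (399.98431396484375, 22.356151580810547), 35.52109146118164) 0.18823698870376915
 dir -144.40488923089436 mid [ 0.63169114 -0.2242467   0.18756779]
 bar [384. 302.] [362 295  45  16 598] [ 0.6775 -0.0955  0.1234] [0.111  0.1262 0.1325] ((675.4702758789062, -89.64833068847656), (94.95668029785156, 34.274620056152344), 32.809078216552734)
 bar [333. 303.] [312 296  43  16 584] [ 0.588  -0.1599  0.1242] [0.1127 0.1267 0.1327] ((586.6696166992188, -157.41830444335938), (91.17536926269531, 25.455537796020508), 35.8774528503418)
 bar [278. 305.] [257 298  44  15 597] [ 0.4927 -0.2279  0.124 ] [0.1115 0.1264 0.1327] ((490.6618347167969, -226.12039184570312), (92.86282348632812, 25.846370697021484), 35.51887130737305)
 table 0.0022970951652826702 0.0022683638753695262
side light 1041 [ 0.595 -0.249  0.186] ((630.4186401367188, -223.59754943847656), (403.4012451171875, 20.66212272644043), 35.50794982910156) 0.18586431657546215
 dir -144.47248419061788 mid [ 0.60541968 -0.24045695  0.18560878]
 table -0.0006110153558610549 0.0018662811206868115
```

View pics/t_scene.png

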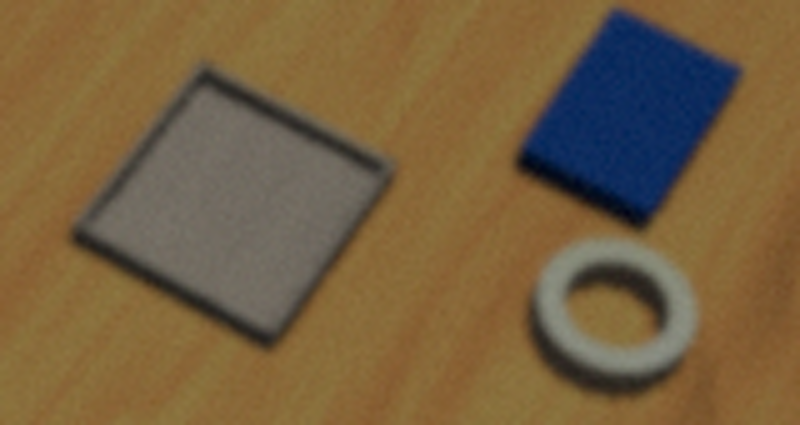

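View pics/t_side.png

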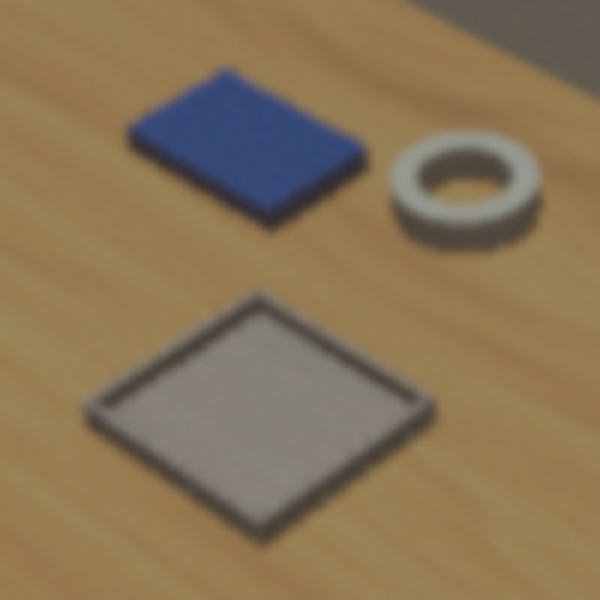

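```bash
cat >> h.py <<'E'
yaw=np.radians(35.51); ry=np.array([np.cos(yaw),np.sin(yaw),0]); rx=np.array([np.sin(yaw),-np.cos(yaw),0]); ez=np.array([0,0,1.])
a=np.radians(25); s_=rx*np.cos(a)+ez*np.sin(a); n_=-rx*np.sin(a)+ez*np.cos(a)
def barbox(o,x=(-.009,.009),y=(-.047,.047),z=(.040,.068)):
    return np.array([o+s_*i+ry*j+n_*k for i in x for j in y for k in z])
E
python3 - <<'E'
from h import *
from scipy.optimize import minimize
import itertools
W=cloud("scene",np.load("pics/scene0.npy")); im=cv2.imread("pics/scene0.png").astype(int)
dark=(im.max(-1)<40)&(W[...,2]>.085)&(W[...,2]<.16)&(W[...,0]>.4)&(W[...,0]<.8)&(W[...,1]<0)&(W[...,1]>-.35)
k,l,st,ce=cv2.connectedComponentsWithStats(dark.astype(np.uint8))
side=cv2.imread("pics/side0.png"); sc=cv2.imread("pics/scene0.png")
cal=bot.calibration("scene"); cs=bot.calibration("side")
L=np.array([.631,-.223,0])
for i in range(1,k):
    if st[i,4]<300: continue
    M=cv2.resize((l==i).astype(np.uint8)[280:330,240:420],None,fx=4,fy=4,interpolation=0)
    c0=W[l==i].mean(0)
    def model(p):
        o=L+rx*p[0]+ry*p[1]+ez*.065
        h=cv2.convexHull(proj("scene",barbox(o),cal).astype(np.float32))[:,0]
        m=np.zeros_like(M); cv2.fillConvexPoly(m,((h-[240,280]+.5)*4-.5).round().astype(np.int32),1); return m
    best=max(((( model(p)&M).sum()/(model(p)|M).sum()),p) for p in itertools.product(np.arange(-.09,-.03,.002),(c0-L)@ry+np.arange(-.006,.0061,.002)))
    p=best[1]; o=L+rx*p[0]+ry*p[1]+ez*.065
    print(ce[i].round(),best, "origin at z=.065:",o.round(4),"bartop",(o+n_*.068).round(4))
    for img,c,n,f in((sc,cal,"scene",0),(side,cs,"side",1)):
        for bx in (barbox(o),barbox(o,(-.045,.045),(-.05,.05),(0,.04))):
            h=cv2.convexHull(proj(n,bx,c).astype(np.float32))[:,0]; cv2.polylines(img,[h.round().astype(np.int32)],True,(0,255,0) if len(bx) else 0,1)
cv2.imwrite("pics/o1.png",cv2.resize(sc[280:370,225:440],None,fx=3.6,fy=3.6,interpolation=0))
cv2.imwrite("pics/o2.png",cv2.resize(side[180:350,350:450],None,fx=3.5,fy=3.5,interpolation=0))
# tray
def ray(n,uv,z,c):
    R=cv2.Rodrigues(np.array(c['rvec'],float))[0]; t=np.array(c['tvec']).ravel(); C=-R.T@t
    d=R.T@np.array([(uv[0]-c['cx'])/c['fx'],(uv[1]-c['cy'])/c['fy'],1]); return C+d*(z-C[2])/d[2]
for n,c,q in(("scene",cal,[((x+.5)/5-.5+350,(y+.5)/5-.5+160) for x,y in[(204,65),(394,168),(270,338),(77,230)]]),("side",cs,[((x+.5)/6-.5+230,(y+.5)/6-.5+160) for x,y in[(260,292),(436,404),(262,527),(86,404)]])):
    P=np.array([ray(n,u,.018,c) for u in q]); print(n,P[:,:2].round(4).tolist(),"ctr",P.mean(0).round(4))
    for j in range(4):
        e=P[(j+1)%4]-P[j]; print("  edge",np.linalg.norm(e).round(4),np.degrees(np.arctan2(e[1],e[0])).round(1))
E
```

```text
[384. 302.] (np.float64(0.8708015091561608), (np.float64(-0.05799999999999997), np.float64(0.1138120732896515))) origin at z=.065: [ 0.69   -0.1097  0.065 ] bartop [ 0.6733 -0.0863  0.1266]
[333. 303.] (np.float64(0.8601952477435992), (np.float64(-0.05799999999999997), np.float64(0.001632944286944828))) origin at z=.065: [ 0.5986 -0.1748  0.065 ] bartop [ 0.5819 -0.1514  0.1266]
[278. 305.] (np.float64(0.868164862159949), (np.float64(-0.05799999999999997), np.float64(-0.1154063699823139))) origin at z=.065: [ 0.5034 -0.2428  0.065 ] bartop [ 0.4867 -0.2194  0.1266]
scene [[0.4775, 0.2941], [0.5988, 0.2913], [0.597, 0.1589], [0.4778, 0.1601]] ctr [0.5378 0.2261 0.018 ]
  edge 0.1213 -1.3
  edge 0.1324 -90.7
  edge 0.1192 179.4
  edge 0.134 90.1
side [[0.595, 0.2881], [0.5922, 0.1549], [0.4714, 0.1561], [0.4739, 0.2892]] ctr [0.5331 0.2221 0.018 ]
  edge 0.1331 -91.2
  edge 0.1208 179.5
  edge 0.1331 88.9
  edge 0.1211 -0.5
```

View pics/o1.png

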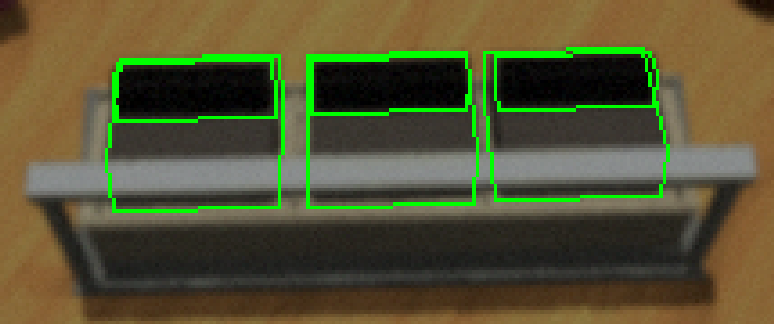

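View pics/o2.png

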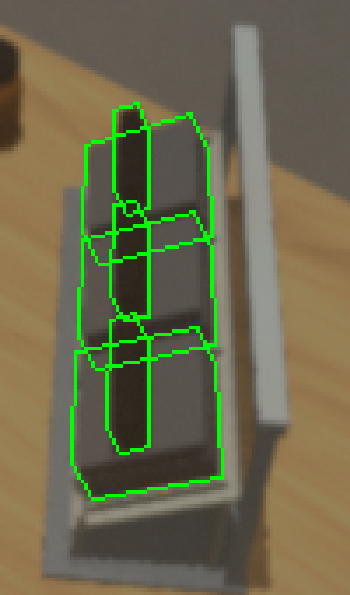

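```bash
cat >> h.py <<'E'
from scipy.spatial.transform import Rotation as Ro
def Rt(x,y): return np.column_stack([x,y,np.cross(x,y)])
RACK={+1:Rt(-n_,s_),-1:Rt(-n_,-s_)}
ORI=[np.array([.5031,-.2422,.065]),np.array([.597,-.1753,.065]),np.array([.6906,-.1085,.065])]
def cur():
    s=bot.observe(); q=np.array(s['eef_rot']); return s,np.array(s['tool_pos']),Ro.from_quat(q[[1,2,3,0]]).as_matrix()
def delta(P,R,Pt,Rg): 
    return np.round((Pt-P)*100,2), np.round(np.degrees(Ro.from_matrix(Rg@R.T).as_rotvec()),2)
E
python3 - <<'E'
from h import *
s,P,R=cur(); print(R.round(3))
m=[.631-.0,0,0]
C=np.array([.631,-.223,0])-.0595*rx
for y in(-.115,0,.115): print("orig",(C+ry*y).round(4))
for k in(1,-1):
    for i,o in enumerate(ORI): print(k,i,delta(P,R,o+n_*(.043+.08),RACK[k]))
E
```

```text
[[-0.     0.272  0.962]
 [-0.001  0.962 -0.272]
 [-1.    -0.001  0.   ]]
orig [ 0.5028 -0.2414  0.    ]
orig [ 0.5964 -0.1746  0.    ]
orig [ 0.6901 -0.1078  0.    ]
1 0 (array([ 30.28, -80.1 ,  -4.55]), array([   5.33,  -30.66, -126.22]))
1 1 (array([ 39.67, -73.41,  -4.55]), array([   5.33,  -30.66, -126.22]))
1 2 (array([ 49.03, -66.73,  -4.55]), array([   5.33,  -30.66, -126.22]))
-1 0 (array([ 30.28, -80.1 ,  -4.55]), array([-25.4 ,  -4.41,  50.47]))
-1 1 (array([ 39.67, -73.41,  -4.55]), array([-25.4 ,  -4.41,  50.47]))
-1 2 (array([ 49.03, -66.73,  -4.55]), array([-25.4 ,  -4.41,  50.47]))
```

play_rows --motion '[{"tx":2.5,"ty":-2,"tz":3,"wx":0,"wy":0,"wz":-6,"jaw":1},{"tx":6,"ty":-4.5,"tz":6,"wx":0,"wy":0,"wz":-12,"jaw":1},{"tx":10,"ty":-7,"tz":8,"wx":0,"wy":0,"wz":-18,"jaw":1},{"tx":14,"ty":-10,"tz":10,"wx":0,"wy":0,"wz":-24,"jaw":1},{"tx":18,"ty":-13,"tz":11,"wx":0,"wy":0,"wz":-30,"jaw":1},{"tx":22,"ty":-16,"tz":11,"wx":0,"wy":0,"wz":-36,"jaw":1},{"tx":25,"ty":-20,"tz":11,"wx":0,"wy":0,"wz":-42,"jaw":1},{"tx":28,"ty":-24,"tz":11,"wx":0,"wy":0,"wz":-48,"jaw":1},{"tx":31,"ty":-28,"tz":11,"wx":0,"wy":0,"wz":-54,"jaw":1},{"tx":34,"ty":-32,"tz":11,"wx":0,"wy":0,"wz":-60,"jaw":1}]'

```text
time: 1.15
tool_pos: [0.5063, 0.2859, 0.3325]
eef_rot: [0.557, 0.436, 0.557, -0.436]
wrist_force: [0.4, 0.3, 0.4]
finger_gap: 0.996
```

Run:
```python
from h import *
s,P,R=cur(); print(s['time'],P,np.round(s['q'],2))
print(delta(P,R,ORI[2]+n_*.163,RACK[1]))
```

```text
1.15 [0.50627518 0.28585394 0.33249693] [-0.87  0.2   0.33  1.41 -0.06  1.54 -0.3 ]
(array([ 14.43, -33.83, -11.98]), array([ -9.2 , -24.89, -67.31]))
```

play_rows --motion '[{"tx":1.5,"ty":-4,"tz":0,"wx":-1,"wy":-2.6,"wz":-7,"jaw":1},{"tx":3,"ty":-8,"tz":0,"wx":-2,"wy":-5.2,"wz":-14,"jaw":1},{"tx":5,"ty":-12,"tz":0,"wx":-3,"wy":-7.8,"wz":-21,"jaw":1},{"tx":6.5,"ty":-16,"tz":0,"wx":-4,"wy":-10.4,"wz":-28,"jaw":1},{"tx":8,"ty":-20,"tz":0,"wx":-4.8,"wy":-13,"wz":-35,"jaw":1},{"tx":10,"ty":-24,"tz":0,"wx":-5.7,"wy":-15.6,"wz":-42,"jaw":1},{"tx":11.5,"ty":-28,"tz":0,"wx":-6.7,"wy":-18.2,"wz":-49,"jaw":1},{"tx":13,"ty":-31,"tz":-1,"wx":-7.7,"wy":-20.8,"wz":-56,"jaw":1},{"tx":14,"ty":-33.3,"tz":-3.5,"wx":-8.6,"wy":-23.4,"wz":-63,"jaw":1},{"tx":14,"ty":-33.3,"tz":-7,"wx":-9.2,"wy":-24.9,"wz":-67.3,"jaw":1}]'

```text
time: 2.15
tool_pos: [0.6463, -0.0494, 0.2633]
eef_rot: [0.356, 0.705, 0.062, -0.611]
wrist_force: [0.1, 0.6, -0.1]
finger_gap: 1.001
```

Run:
```python
from h import *
s,P,R=cur(); print(s['time'],P,np.round(s['q'],2),s['wrist_force'])
print(delta(P,R,ORI[2]+n_*.163,RACK[1]))
c=bot.calibration("wrist")
p,d=bot.capture("wrist"); cv2.imwrite("pics/w1.png",p[...,::-1]); np.save("pics/w1.npy",d)
import json; json.dump({k:np.array(v).tolist() for k,v in c.items()},open("pics/w1.json","w"))
```

```text
2.15 [ 0.64632833 -0.04944711  0.26328624] [-0.73  0.21  0.6   1.64  0.3   1.14 -1.21] [ 0.07689789  0.63031718 -0.11083934]
(array([ 0.43, -0.3 , -5.06]), array([0.12, 0.21, 0.31]))
```

View pics/w1.png

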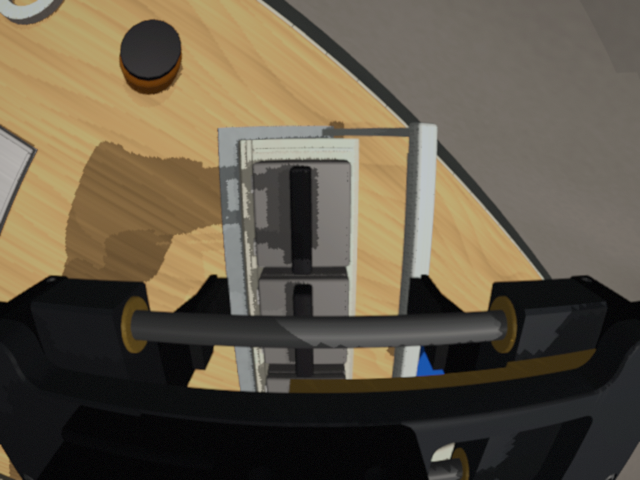

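```bash
cat >> h.py <<'E'
def fcloud(d,c):
    R=cv2.Rodrigues(np.array(c['rvec'],float))[0]; t=np.array(c['tvec'],float).ravel()
    v,u=np.mgrid[:480,:640]; x=(u-c['cx'])/c['fx']; y=(v-c['cy'])/c['fy']; r=np.hypot(x,y)+1e-9
    k=np.tan(r)/r
    P=np.stack([x*k*d,y*k*d,d],-1); W=(P-t)@R; W[d<=0]=np.nan; return W
E
python3 - <<'E'
from h import *; import json
c=json.load(open("pics/w1.json")); W=fcloud(np.load("pics/w1.npy"),c)
O=np.array([.597,-.1753,.065])
def rel(p): q=p-O; return np.round([q@s_,q@ry,q@n_],4)
for u,v in[(293,200),(301,190),(301,230),(308,200),(301,170),(301,268),(301,290),(301,300),(270,230),(340,230),(256,230),(349,230),(425,200),(151,50)]: print(u,v,W[v,u].round(4),rel(W[v,u]))
for nm,sl in(("bar2",(slice(175,265),slice(294,308))),("lid2l",(slice(180,260),slice(262,285))),("lid2r",(slice(180,260),slice(316,345)))): 
    Q=W[sl].reshape(-1,3); print(nm,rel(np.nanmedian(Q,0)))
im=cv2.imread("pics/w1.png").astype(int).max(-1)
for v in(190,220,250): print(v,im[v,250:360:2].tolist())
E
```

```text
293 200 [ 0.6881 -0.071   0.1247] [-0.0037  0.1347  0.0676]
301 190 [ 0.6985 -0.0713  0.1274] [0.003  0.143  0.0675]
301 230 [ 0.6703 -0.0899  0.1288] [0.0026 0.1093 0.0692]
308 200 [ 0.6946 -0.0806  0.1294] [0.0087 0.1345 0.0669]
301 170 [ 0.7121 -0.0616  0.1279] [0.0033 0.1598 0.0679]
301 268 [ 0.6421 -0.11    0.1273] [0.0019 0.0746 0.0679]
301 290 [ 0.6236 -0.1264  0.1196] [0.001  0.05   0.0598]
301 300 [ 0.6166 -0.127   0.1277] [0.0012 0.044  0.0686]
270 230 [ 0.6556 -0.0823  0.0888] [-0.0277  0.1017  0.0392]
340 230 [ 0.6894 -0.13    0.1173] [0.0373 0.1015 0.0403]
256 230 [ 0.6487 -0.0726  0.0829] [-0.041   0.1017  0.0389]
349 230 [ 0.6938 -0.1365  0.1203] [0.0457 0.1013 0.0397]
425 200 [ 0.7427 -0.1418  0.1861] [0.1032 0.138  0.0856]
151 50 [0.7317 0.0966 0.0883] [-0.1198  0.2676  0.0816]
bar2 [0.0022 0.118  0.0681]
lid2l [-0.0245  0.1119  0.0401]
lid2r [0.0279 0.1114 0.0402]
190 [114, 134, 90, 115, 94, 95, 101, 116, 90, 69, 68, 69, 69, 69, 64, 58, 60, 59, 59, 58, 26, 14, 18, 16, 19, 16, 20, 22, 20, 19, 22, 62, 70, 81, 126, 129, 128, 129, 130, 130, 130, 130, 131, 131, 132, 132, 133, 134, 134, 132, 131, 192, 191, 190, 191]
220 [113, 110, 87, 105, 117, 118, 116, 117, 100, 68, 68, 68, 67, 68, 67, 59, 59, 59, 58, 58, 36, 13, 17, 17, 15, 18, 20, 20, 20, 19, 19, 55, 69, 68, 104, 124, 125, 125, 125, 126, 126, 126, 127, 127, 128, 128, 128, 128, 129, 126, 152, 194, 190, 189, 191]
250 [125, 127, 137, 94, 100, 107, 107, 107, 108, 108, 108, 108, 106, 106, 109, 109, 99, 64, 57, 58, 50, 16, 14, 14, 14, 16, 17, 17, 18, 16, 20, 95, 117, 119, 120, 120, 120, 121, 121, 121, 122, 122, 121, 122, 122, 123, 123, 124, 121, 121, 169, 193, 190, 190, 186]
```

```bash
cat >> h.py <<'E'
ORI=[o+s_*.0022+ry*.001 for o in ORI]
E
python3 - <<'E'
from h import *
s,P,R=cur(); print(s['time'],P)
print(delta(P,R,ORI[2]+n_*.12,RACK[1]),delta(P,R,ORI[2]+n_*.044,RACK[1]))
print(n_*3.5)
E
```

```text
2.2 [ 0.64311603 -0.04614467  0.25528061]
(array([ 2.  , -2.21, -8.06]), array([ 0.21, -0.31,  0.3 ])) (array([  3.87,  -4.83, -14.95]), array([ 0.21, -0.31,  0.3 ]))
[-0.85916502  1.20406036  3.17207725]
```

play_rows --motion '[{"tx":0.3,"ty":-0.3,"tz":-2,"wx":0,"wy":0,"wz":0,"jaw":0.6},{"tx":0.8,"ty":-0.9,"tz":-4,"wx":0.2,"wy":-0.3,"wz":0.3,"jaw":0.6},{"tx":1.2,"ty":-1.4,"tz":-6,"wx":0.2,"wy":-0.3,"wz":0.3,"jaw":0.6},{"tx":1.6,"ty":-1.8,"tz":-8,"wx":0.2,"wy":-0.3,"wz":0.3,"jaw":0.6},{"tx":1.6,"ty":-1.8,"tz":-8.3,"wx":0.2,"wy":-0.3,"wz":0.3,"jaw":0.6},{"tx":1.6,"ty":-1.8,"tz":-8.3,"wx":0.2,"wy":-0.3,"wz":0.3,"jaw":0.6},{"tx":1.6,"ty":-1.8,"tz":-8.3,"wx":0.2,"wy":-0.3,"wz":0.3,"jaw":0.6},{"tx":1.6,"ty":-1.8,"tz":-8.3,"wx":0.2,"wy":-0.3,"wz":0.3,"jaw":0.6},{"tx":1.6,"ty":-1.8,"tz":-8.3,"wx":0.2,"wy":-0.3,"wz":0.3,"jaw":0.6},{"tx":1.6,"ty":-1.8,"tz":-8.3,"wx":0.2,"wy":-0.3,"wz":0.3,"jaw":0.6}]'

```text
time: 3.2
tool_pos: [0.6616, -0.0631, 0.1801]
eef_rot: [0.358, 0.706, 0.068, -0.607]
wrist_force: [0.0, 0.6, -0.4]
finger_gap: 0.6
```

```bash
cat > st.py <<'E'
from h import *
import sys
i=int(sys.argv[1]); s,P,R=cur(); print(s['time'],P.round(4),s['wrist_force'],s['wrist_torque'],s['finger_gap'],np.round(s['q'],2))
q=P-ORI[i]; print("rel s,y,n",np.round([q@s_,q@ry,q@n_],4))
for n in sys.argv[2:]: print(n,delta(P,R,ORI[i]+n_*float(n),RACK[1]))
E
python3 st.py 2 .12 .044
```

```text
3.2 [ 0.6616 -0.0631  0.1801] [ 0.02428616  0.55768023 -0.3677985 ] [ 0.29098228  0.37706661 -0.01354622] 0.6004933202914077 [-0.67  0.31  0.59  1.72  0.25  0.96 -1.19]
rel s,y,n [-0.0023  0.0018  0.127 ]
.12 (array([ 0.15, -0.52, -0.54]), array([-0.14,  0.26, -0.54]))
.044 (array([ 2.02, -3.13, -7.43]), array([-0.14,  0.26, -0.54]))
```

play_rows --motion '[{"tx":0.15,"ty":-0.5,"tz":-0.5,"wx":-0.1,"wy":0.3,"wz":-0.5,"jaw":0.6},{"tx":0.6,"ty":-1.15,"tz":-2.2,"wx":-0.1,"wy":0.3,"wz":-0.5,"jaw":0.6},{"tx":1.1,"ty":-1.8,"tz":-4,"wx":-0.1,"wy":0.3,"wz":-0.5,"jaw":0.6},{"tx":1.6,"ty":-2.5,"tz":-5.8,"wx":-0.1,"wy":0.3,"wz":-0.5,"jaw":0.6},{"tx":1.85,"ty":-2.9,"tz":-6.8,"wx":-0.1,"wy":0.3,"wz":-0.5,"jaw":0.6},{"tx":2.0,"ty":-3.1,"tz":-7.3,"wx":-0.1,"wy":0.3,"wz":-0.5,"jaw":0.6},{"tx":2.0,"ty":-3.1,"tz":-7.3,"wx":-0.1,"wy":0.3,"wz":-0.5,"jaw":0.6},{"tx":2.0,"ty":-3.1,"tz":-7.3,"wx":-0.1,"wy":0.3,"wz":-0.5,"jaw":0.6},{"tx":2.0,"ty":-3.1,"tz":-7.3,"wx":-0.1,"wy":0.3,"wz":-0.5,"jaw":0.6},{"tx":2.0,"ty":-3.1,"tz":-7.3,"wx":-0.1,"wy":0.3,"wz":-0.5,"jaw":0.6}]'

```text
time: 4.2
tool_pos: [0.6818, -0.0939, 0.1072]
eef_rot: [0.356, 0.704, 0.065, -0.611]
wrist_force: [0.0, 0.5, 0.0]
finger_gap: 0.599
```

```bash
python3 st.py 2 .12 .044
python3 - <<'E'
from h import *
p,d=bot.capture("wrist"); cv2.imwrite("pics/w2.png",p[...,::-1])
E
```

```text
4.2 [ 0.6818 -0.0939  0.1072] [0.01311549 0.47276646 0.0049956 ] [0.31704781 0.4590585  0.01156647] 0.5994136586861086 [-0.58  0.44  0.58  1.73  0.19  0.81 -1.14]
rel s,y,n [0.0002 0.0003 0.0455]
.12 (array([-1.86,  2.56,  6.75]), array([-0.05, -0.02, -0.05]))
.044 (array([ 0.  , -0.05, -0.14]), array([-0.05, -0.02, -0.05]))
```

View pics/w2.png

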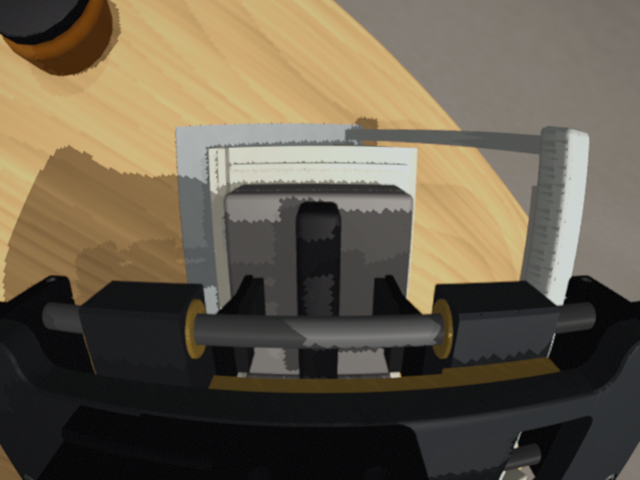

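play_rows --squeeze 45 --motion '[{"jaw":0},{"jaw":0},{"jaw":0},{"jaw":0},{"jaw":0},{"jaw":0},{"jaw":0},{"jaw":0},{"tx":-0.1,"ty":0.15,"tz":0.45,"jaw":0},{"tx":-0.25,"ty":0.35,"tz":0.9,"jaw":0}]'

```text
schema error: expected keys tx, ty, tz, wx, wy, wz, jaw
```

```bash
python3 st.py 2
```

```text
4.25 [ 0.6817 -0.094   0.1071] [ 0.02274014 -0.11964539 -0.22689205] [0.34004775 0.41506376 0.01045174] 0.6006734571308268 [-0.58  0.44  0.58  1.73  0.19  0.81 -1.14]
rel s,y,n [0.0002 0.0002 0.0454]
```

play_rows --motion '[{"tx":-0.25,"ty":0.35,"tz":0.9,"jaw":0},{"tx":-0.5,"ty":0.7,"tz":1.8,"jaw":0},{"tx":-0.6,"ty":0.85,"tz":2.3,"jaw":0},{"tx":-0.7,"ty":1.0,"tz":2.6,"jaw":0},{"tx":-0.7,"ty":1.0,"tz":2.6,"jaw":0},{"tx":-0.7,"ty":1.0,"tz":2.6,"jaw":0},{"tx":-0.7,"ty":1.0,"tz":2.6,"jaw":0},{"tx":-0.7,"ty":1.0,"tz":2.6,"jaw":0},{"tx":-0.7,"ty":1.0,"tz":2.6,"jaw":0},{"tx":-0.7,"ty":1.0,"tz":2.6,"jaw":0}]'

```text
schema error: expected keys tx, ty, tz, wx, wy, wz, jaw
```

```bash
python3 st.py 2
python3 - <<'E'
from h import *
p,d=bot.capture("side"); cv2.imwrite("pics/s3.png",cv2.resize(p[150:360,300:480,::-1],None,fx=3,fy=2.85))
s,P,R=cur(); print(s['wrist_force'],s['effort'])
E
```

```text
4.25 [ 0.6817 -0.094   0.1071] [ 0.02274014 -0.11964539 -0.22689205] [0.34004775 0.41506376 0.01045174] 0.6006734571308268 [-0.58  0.44  0.58  1.73  0.19  0.81 -1.14]
rel s,y,n [0.0002 0.0002 0.0454]
[ 0.13971066 -0.03356104 -0.19437687] [-1.21593702e-02 -5.62458301e+01  1.10570490e+01 -3.47366023e+01
  1.45704322e+00 -9.91837531e-01 -3.35008849e-02]
```

View pics/s3.png

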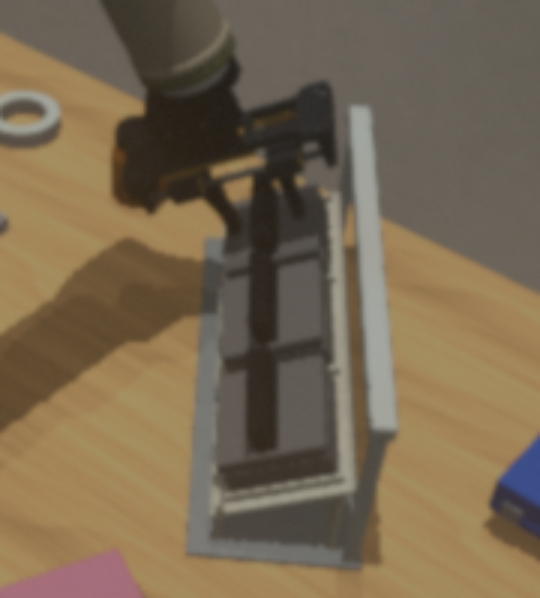

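The rows need every key, so both calls were refused and nothing moved. In the picture the open fingers straddle the bar at (263,215), clear of the light.

play_rows --squeeze 45 --motion '[{"tx":0,"ty":0,"tz":-0.1,"wx":0,"wy":0,"wz":0,"jaw":0},{"tx":0,"ty":0,"tz":-0.1,"wx":0,"wy":0,"wz":0,"jaw":0},{"tx":0,"ty":0,"tz":-0.1,"wx":0,"wy":0,"wz":0,"jaw":0},{"tx":0,"ty":0,"tz":-0.1,"wx":0,"wy":0,"wz":0,"jaw":0},{"tx":0,"ty":0,"tz":-0.1,"wx":0,"wy":0,"wz":0,"jaw":0},{"tx":0,"ty":0,"tz":-0.1,"wx":0,"wy":0,"wz":0,"jaw":0},{"tx":0,"ty":0,"tz":-0.1,"wx":0,"wy":0,"wz":0,"jaw":0},{"tx":0,"ty":0,"tz":-0.1,"wx":0,"wy":0,"wz":0,"jaw":0},{"tx":0,"ty":0,"tz":-0.1,"wx":0,"wy":0,"wz":0,"jaw":0},{"tx":0,"ty":0,"tz":-0.1,"wx":0,"wy":0,"wz":0,"jaw":0}]'

```text
time: 5.3
tool_pos: [0.6815, -0.0943, 0.1056]
eef_rot: [0.356, 0.704, 0.065, -0.611]
wrist_force: [0.0, 0.6, 0.7]
finger_gap: 0.203
```

```bash
python3 st.py 2
```

```text
5.3 [ 0.6815 -0.0943  0.1056] [0.04250385 0.56303271 0.74832696] [0.29844331 0.3799215  0.00379514] 0.2028374460006982 [-0.58  0.44  0.58  1.73  0.19  0.81 -1.14]
rel s,y,n [-0.0003 -0.0002  0.0439]
```

Gap 0.203·87 = 17.7 mm, which matches the bar. Lifting about 3 cm square to the slope.

play_rows --motion '[{"tx":-0.1,"ty":0.15,"tz":0.4,"wx":0,"wy":0,"wz":0,"jaw":0},{"tx":-0.3,"ty":0.4,"tz":1.0,"wx":0,"wy":0,"wz":0,"jaw":0},{"tx":-0.5,"ty":0.7,"tz":1.8,"wx":0,"wy":0,"wz":0,"jaw":0},{"tx":-0.7,"ty":1.0,"tz":2.6,"wx":0,"wy":0,"wz":0,"jaw":0},{"tx":-0.85,"ty":1.2,"tz":3.1,"wx":0,"wy":0,"wz":0,"jaw":0},{"tx":-0.85,"ty":1.2,"tz":3.1,"wx":0,"wy":0,"wz":0,"jaw":0},{"tx":-0.85,"ty":1.2,"tz":3.1,"wx":0,"wy":0,"wz":0,"jaw":0},{"tx":-0.85,"ty":1.2,"tz":3.1,"wx":0,"wy":0,"wz":0,"jaw":0},{"tx":-0.85,"ty":1.2,"tz":3.1,"wx":0,"wy":0,"wz":0,"jaw":0},{"tx":-0.85,"ty":1.2,"tz":3.1,"wx":0,"wy":0,"wz":0,"jaw":0}]'

```text
time: 6.3
tool_pos: [0.6728, -0.0825, 0.1363]
eef_rot: [0.356, 0.704, 0.065, -0.611]
wrist_force: [0.6, -0.7, -2.1]
finger_gap: 0.202
```

```bash
python3 st.py 2;  python3 - <<'E'
from h import *
p,d=bot.capture("side"); cv2.imwrite("pics/s4.png",cv2.resize(p[150:360,300:480,::-1],None,fx=3,fy=2.85))
for i in range(4): print(bot.observe()['wrist_force'])
E
```

```text
6.3 [ 0.6728 -0.0825  0.1363] [ 0.58829822 -0.69465728 -2.07178458] [0.5411471  0.64333762 0.01688519] 0.20206217292798057 [-0.62  0.39  0.59  1.73  0.21  0.87 -1.16]
rel s,y,n [-0.0006 -0.0004  0.078 ]
[-0.35510206  0.60861741 -2.64737962]
[-0.35510206  0.60861741 -2.64737962]
[-0.35510206  0.60861741 -2.64737962]
[-0.35510206  0.60861741 -2.64737962]
```

View pics/s4.png

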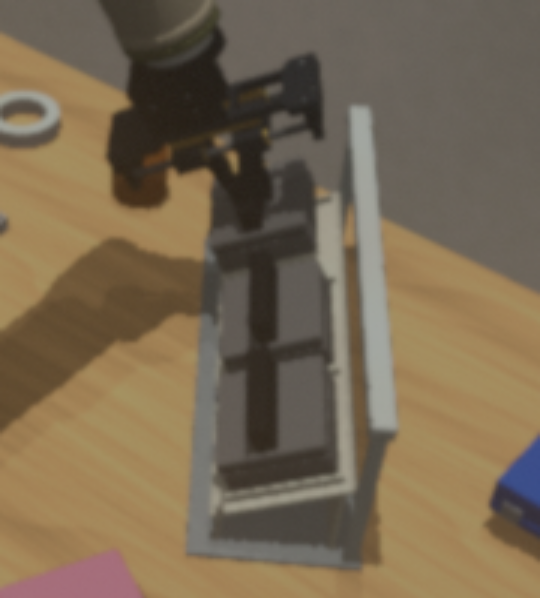

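Bay 3's case (next to the jar) is clear of the slope and adds about 2.5 N, so it is empty. Putting it back.

play_rows --motion '[{"tx":0.2,"ty":-0.3,"tz":-0.7,"wx":0,"wy":0,"wz":0,"jaw":0},{"tx":0.4,"ty":-0.6,"tz":-1.5,"wx":0,"wy":0,"wz":0,"jaw":0},{"tx":0.6,"ty":-0.85,"tz":-2.2,"wx":0,"wy":0,"wz":0,"jaw":0},{"tx":0.75,"ty":-1.05,"tz":-2.75,"wx":0,"wy":0,"wz":0,"jaw":0},{"tx":0.85,"ty":-1.2,"tz":-3.1,"wx":0,"wy":0,"wz":0,"jaw":0},{"tx":0.86,"ty":-1.21,"tz":-3.15,"wx":0,"wy":0,"wz":0,"jaw":0},{"tx":0.86,"ty":-1.21,"tz":-3.15,"wx":0,"wy":0,"wz":0,"jaw":0},{"tx":0.86,"ty":-1.21,"tz":-3.15,"wx":0,"wy":0,"wz":0,"jaw":0},{"tx":0.86,"ty":-1.21,"tz":-3.15,"wx":0,"wy":0,"wz":0,"jaw":0},{"tx":0.86,"ty":-1.21,"tz":-3.15,"wx":0,"wy":0,"wz":0,"jaw":0}]'

```text
time: 7.35
tool_pos: [0.681, -0.0943, 0.1053]
eef_rot: [0.356, 0.703, 0.065, -0.612]
wrist_force: [-10.0, 3.6, 8.1]
finger_gap: 0.201
```

```bash
python3 st.py 2
```

```text
7.35 [ 0.681  -0.0943  0.1053] [-10.0239237    3.56888801   8.09686783] [ 0.38544231  1.93495203 -0.52812887] 0.2009296043691148 [-0.58  0.44  0.58  1.73  0.19  0.81 -1.14]
rel s,y,n [-0.0007 -0.0005  0.0438]
```

play_rows --motion '[{"tx":0,"ty":0,"tz":0,"wx":0,"wy":0,"wz":0,"jaw":0.3},{"tx":0,"ty":0,"tz":0,"wx":0,"wy":0,"wz":0,"jaw":0.6},{"tx":0,"ty":0,"tz":0,"wx":0,"wy":0,"wz":0,"jaw":0.6},{"tx":0,"ty":0,"tz":0,"wx":0,"wy":0,"wz":0,"jaw":0.6},{"tx":-0.5,"ty":0.7,"tz":1.8,"wx":0,"wy":0,"wz":0,"jaw":0.6},{"tx":-1,"ty":1.4,"tz":3.6,"wx":0,"wy":0,"wz":0,"jaw":0.6},{"tx":-1.5,"ty":2.1,"tz":5.4,"wx":0,"wy":0,"wz":0,"jaw":0.6},{"tx":-2,"ty":2.7,"tz":7.1,"wx":0,"wy":0,"wz":0,"jaw":0.6},{"tx":-2,"ty":2.7,"tz":7.1,"wx":0,"wy":0,"wz":0,"jaw":0.6},{"tx":-2,"ty":2.7,"tz":7.1,"wx":0,"wy":0,"wz":0,"jaw":0.6}]'

```text
time: 8.35
tool_pos: [0.6617, -0.0674, 0.1759]
eef_rot: [0.356, 0.704, 0.065, -0.611]
wrist_force: [0.7, 0.3, -0.4]
finger_gap: 0.597
```

```bash
python3 st.py 1 .12
python3 - <<'E'
from h import *; import json
c=bot.calibration("wrist"); 
p,d=bot.capture("wrist"); cv2.imwrite("pics/w5.png",p[...,::-1]); np.save("pics/w5.npy",d)
json.dump({k:np.array(v).tolist() for k,v in c.items()},open("pics/w5.json","w"))
W=fcloud(d,c)
O=ORI[2]
def rel(P): q=P-O; return np.stack([q@s_,q@ry,q@n_],-1)
r=rel(W); dark=(p.max(-1)<40)&(np.abs(r[...,2]-.068)<.004)&(np.abs(r[...,0])<.03)&(np.abs(r[...,1])<.07)
q=r[dark]; print("bar2 rel",dark.sum(),np.percentile(q,[2,50,98],axis=0).round(4))
E
```

```text
8.35 [ 0.6617 -0.0674  0.1759] [ 0.6506788   0.31095597 -0.3688958 ] [ 0.27511575  0.41353281 -0.00125929] 0.5965645589760727 [-0.67  0.32  0.6   1.72  0.25  0.95 -1.18]
rel s,y,n [-0.0009  0.1143  0.1218]
.12 (array([-9.22, -6.77, -0.12]), array([-0.04, -0.06, -0.04]))
bar2 rel 3831 [[-0.0094 -0.0679  0.0653]
 [-0.0009  0.0049  0.0679]
 [ 0.0073  0.0441  0.0693]]
```

View pics/w5.png

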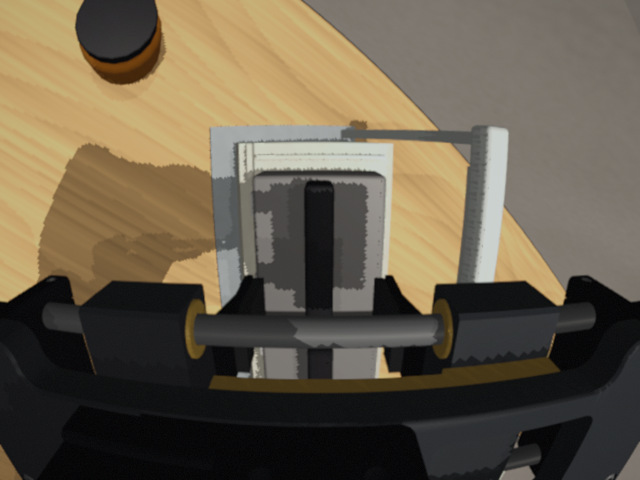

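play_rows --motion '[{"tx":-3,"ty":-2.2,"tz":0,"wx":0,"wy":0,"wz":0,"jaw":0.6},{"tx":-6,"ty":-4.4,"tz":0,"wx":0,"wy":0,"wz":0,"jaw":0.6},{"tx":-9.2,"ty":-6.8,"tz":-0.1,"wx":0,"wy":0,"wz":0,"jaw":0.6},{"tx":-9.2,"ty":-6.8,"tz":-0.1,"wx":0,"wy":0,"wz":0,"jaw":0.6},{"tx":-8.7,"ty":-7.5,"tz":-2,"wx":0,"wy":0,"wz":0,"jaw":0.6},{"tx":-8.2,"ty":-8.2,"tz":-4,"wx":0,"wy":0,"wz":0,"jaw":0.6},{"tx":-7.65,"ty":-8.95,"tz":-5.9,"wx":0,"wy":0,"wz":0,"jaw":0.6},{"tx":-7.35,"ty":-9.35,"tz":-6.95,"wx":0,"wy":0,"wz":0,"jaw":0.6},{"tx":-7.35,"ty":-9.35,"tz":-6.95,"wx":0,"wy":0,"wz":0,"jaw":0.6},{"tx":-7.35,"ty":-9.35,"tz":-6.95,"wx":0,"wy":0,"wz":0,"jaw":0.6}]'

```text
time: 9.4
tool_pos: [0.5881, -0.161, 0.1067]
eef_rot: [0.356, 0.704, 0.065, -0.611]
wrist_force: [0.2, 0.6, 0.2]
finger_gap: 0.597
```

```bash
python3 st.py 1 .044
```

```text
9.4 [ 0.5881 -0.161   0.1067] [0.23431782 0.6217349  0.1667456 ] [0.27008616 0.4382422  0.01952346] 0.5967339409971584 [-0.61  0.24  0.67  1.98  0.3   0.73 -1.12]
rel s,y,n [0.0002 0.0001 0.0449]
.044 (array([ 0.01, -0.02, -0.09]), array([ 0.01, -0.09, -0.  ]))
```

play_rows --squeeze 45 --motion '[{"tx":0,"ty":0,"tz":-0.1,"wx":0,"wy":0,"wz":0,"jaw":0},{"tx":0,"ty":0,"tz":-0.1,"wx":0,"wy":0,"wz":0,"jaw":0},{"tx":0,"ty":0,"tz":-0.1,"wx":0,"wy":0,"wz":0,"jaw":0},{"tx":0,"ty":0,"tz":-0.1,"wx":0,"wy":0,"wz":0,"jaw":0},{"tx":0,"ty":0,"tz":-0.1,"wx":0,"wy":0,"wz":0,"jaw":0},{"tx":0,"ty":0,"tz":-0.1,"wx":0,"wy":0,"wz":0,"jaw":0},{"tx":0,"ty":0,"tz":-0.1,"wx":0,"wy":0,"wz":0,"jaw":0},{"tx":0,"ty":0,"tz":-0.1,"wx":0,"wy":0,"wz":0,"jaw":0},{"tx":0,"ty":0,"tz":-0.1,"wx":0,"wy":0,"wz":0,"jaw":0},{"tx":0,"ty":0,"tz":-0.1,"wx":0,"wy":0,"wz":0,"jaw":0}]'

```text
time: 10.4
tool_pos: [0.5882, -0.1608, 0.1057]
eef_rot: [0.356, 0.704, 0.065, -0.611]
wrist_force: [-2.6, 2.9, 5.6]
finger_gap: 0.202
```

play_rows --motion '[{"tx":-0.1,"ty":0.15,"tz":0.4,"wx":0,"wy":0,"wz":0,"jaw":0},{"tx":-0.3,"ty":0.4,"tz":1.0,"wx":0,"wy":0,"wz":0,"jaw":0},{"tx":-0.5,"ty":0.7,"tz":1.8,"wx":0,"wy":0,"wz":0,"jaw":0},{"tx":-0.7,"ty":1.0,"tz":2.6,"wx":0,"wy":0,"wz":0,"jaw":0},{"tx":-0.85,"ty":1.2,"tz":3.1,"wx":0,"wy":0,"wz":0,"jaw":0},{"tx":-0.85,"ty":1.2,"tz":3.1,"wx":0,"wy":0,"wz":0,"jaw":0},{"tx":-0.85,"ty":1.2,"tz":3.1,"wx":0,"wy":0,"wz":0,"jaw":0},{"tx":-0.85,"ty":1.2,"tz":3.1,"wx":0,"wy":0,"wz":0,"jaw":0},{"tx":-0.85,"ty":1.2,"tz":3.1,"wx":0,"wy":0,"wz":0,"jaw":0},{"tx":-0.85,"ty":1.2,"tz":3.1,"wx":0,"wy":0,"wz":0,"jaw":0}]'

```text
time: 11.4
tool_pos: [0.5794, -0.1491, 0.1363]
eef_rot: [0.356, 0.704, 0.065, -0.611]
wrist_force: [-0.4, -0.3, -6.4]
finger_gap: 0.205
```

```bash
python3 st.py 1
python3 - <<'E'
from h import *
p,d=bot.capture("side"); cv2.imwrite("pics/s6.png",cv2.resize(p[150:360,300:480,::-1],None,fx=3,fy=2.85))
print(bot.observe()['wrist_force'])
E
```

```text
11.4 [ 0.5794 -0.1491  0.1363] [-0.36115564 -0.34279291 -6.38504573] [ 0.79921299  0.76677057 -0.04947835] 0.20485745574372202 [-0.65  0.17  0.67  1.97  0.35  0.81 -1.16]
rel s,y,n [-0.0007 -0.0001  0.078 ]
[ 0.93396144 -0.56065208 -6.02327841]
```

View pics/s6.png

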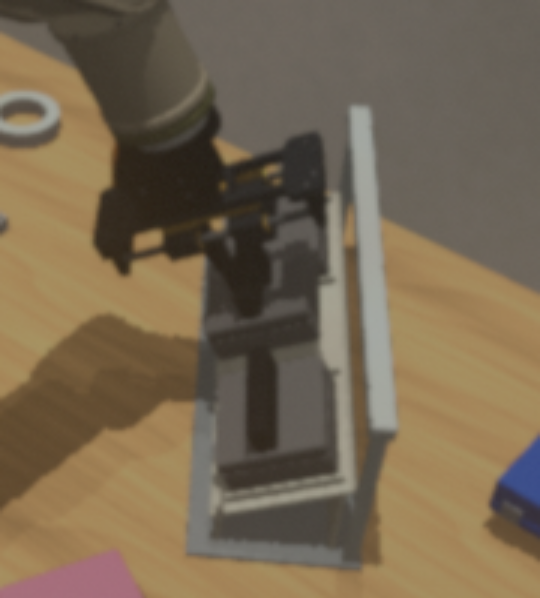

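Bay 2's case weighs about 6.1 N (0.62 kg), so it is the loaded one. Next, plan the carry to the tray.

```bash
cat >> h.py <<'E'
ty=np.radians(-.7); TR=Rt(np.array([0,0,-1.]),np.array([np.cos(ty),np.sin(ty),0])); TC=np.array([.5355,.224,0])
E
python3 - <<'E'
from h import *
s,P,R=cur(); print(P, delta(P,R,TC+ez*.14,TR))
E
```

```text
[ 0.5794708  -0.14899196  0.13640196] (array([-4.4 , 37.3 ,  0.36]), array([12.04, 22.89, 52.88]))
```

play_rows --motion '[{"tx":-0.4,"ty":0.5,"tz":1.3,"wx":0,"wy":0,"wz":0,"jaw":0},{"tx":-0.9,"ty":1.2,"tz":3.2,"wx":0,"wy":0,"wz":0,"jaw":0},{"tx":-1.5,"ty":2.1,"tz":5.4,"wx":0,"wy":0,"wz":0,"jaw":0},{"tx":-2.1,"ty":3.0,"tz":7.6,"wx":0,"wy":0,"wz":0,"jaw":0},{"tx":-2.9,"ty":5.0,"tz":9,"wx":0,"wy":0,"wz":0,"jaw":0},{"tx":-3.5,"ty":7.5,"tz":9.5,"wx":0,"wy":0,"wz":0,"jaw":0},{"tx":-4,"ty":10,"tz":9.5,"wx":0,"wy":0,"wz":0,"jaw":0},{"tx":-4,"ty":13,"tz":9.5,"wx":0,"wy":0,"wz":0,"jaw":0},{"tx":-4,"ty":16,"tz":9.5,"wx":0,"wy":0,"wz":0,"jaw":0},{"tx":-4,"ty":18,"tz":9.5,"wx":0,"wy":0,"wz":0,"jaw":0}]'

```text
time: 12.45
tool_pos: [0.5396, 0.0335, 0.2315]
eef_rot: [0.356, 0.704, 0.066, -0.611]
wrist_force: [0.5, 0.1, -6.2]
finger_gap: 0.2
```

Run:
```python
from h import *
s,P,R=cur(); print(s['time'],P,s['finger_gap'],s['wrist_force'],np.round(s['q'],2), delta(P,R,TC+ez*.14,TR))
```

```text
12.45 [0.53961232 0.03352579 0.23147954] 0.20008078390874373 [ 0.49152967  0.10546873 -6.23256765] [-0.89  0.01  0.47  1.89  0.46  1.19 -1.53] (array([-0.41, 19.05, -9.15]), array([11.95, 22.9 , 52.79]))
```

play_rows --motion '[{"tx":0,"ty":2,"tz":0,"wx":1.2,"wy":2.3,"wz":5.3,"jaw":0},{"tx":0,"ty":4,"tz":0,"wx":2.6,"wy":4.9,"wz":11.3,"jaw":0},{"tx":0,"ty":6.5,"tz":0,"wx":4,"wy":7.5,"wz":17.3,"jaw":0},{"tx":-0.1,"ty":9,"tz":0,"wx":5.3,"wy":10.1,"wz":23.3,"jaw":0},{"tx":-0.2,"ty":11.5,"tz":0,"wx":6.6,"wy":12.7,"wz":29.3,"jaw":0},{"tx":-0.3,"ty":14,"tz":0,"wx":8,"wy":15.3,"wz":35.3,"jaw":0},{"tx":-0.4,"ty":16,"tz":0,"wx":9.4,"wy":17.9,"wz":41.3,"jaw":0},{"tx":-0.4,"ty":18,"tz":0,"wx":10.7,"wy":20.5,"wz":47.3,"jaw":0},{"tx":-0.4,"ty":19,"tz":-1,"wx":12,"wy":22.9,"wz":52.8,"jaw":0},{"tx":-0.4,"ty":19,"tz":-2,"wx":12,"wy":22.9,"wz":52.8,"jaw":0}]'

```text
time: 13.45
tool_pos: [0.5365, 0.2212, 0.2107]
eef_rot: [-0.497, -0.503, -0.497, 0.503]
wrist_force: [-0.3, -0.6, -7.1]
finger_gap: 0.208
```

play_rows --motion '[{"tx":0,"ty":0,"tz":-2,"wx":0,"wy":0,"wz":0,"jaw":0},{"tx":0,"ty":0,"tz":-4,"wx":0,"wy":0,"wz":0,"jaw":0},{"tx":0,"ty":0,"tz":-6,"wx":0,"wy":0,"wz":0,"jaw":0},{"tx":0,"ty":0,"tz":-8,"wx":0,"wy":0,"wz":0,"jaw":0},{"tx":0,"ty":0,"tz":-9,"wx":0,"wy":0,"wz":0,"jaw":0},{"tx":0,"ty":0,"tz":-9,"wx":0,"wy":0,"wz":0,"jaw":0},{"tx":0,"ty":0,"tz":-9,"wx":0,"wy":0,"wz":0,"jaw":0},{"tx":0,"ty":0,"tz":-9,"wx":0,"wy":0,"wz":0,"jaw":0},{"tx":0,"ty":0,"tz":-9,"wx":0,"wy":0,"wz":0,"jaw":0},{"tx":0,"ty":0,"tz":-9,"wx":0,"wy":0,"wz":0,"jaw":0}]'

```text
time: 14.45
tool_pos: [0.5359, 0.2212, 0.1222]
eef_rot: [0.497, 0.504, 0.496, -0.503]
wrist_force: [0.2, -0.1, -6.8]
finger_gap: 0.206
```

Run:
```python
from h import *; import json
s,P,R=cur(); print(s['time'],P,s['finger_gap'],s['wrist_force'],np.round(s['q'],2), delta(P,R,TC+ez*.049,TR))
for n,f in(("side",(slice(130,290),slice(180,380))),("scene",(slice(110,270),slice(310,510)))):
    p,d=bot.capture(n); cv2.imwrite(f"pics/{n}7.png",cv2.resize(p[f][...,::-1],None,fx=4,fy=3.7)); np.save(f"pics/{n}7.npy",d)
c=bot.calibration("wrist"); p,d=bot.capture("wrist"); cv2.imwrite("pics/w7.png",p[...,::-1]); np.save("pics/w7.npy",d)
json.dump({k:np.array(v).tolist() for k,v in c.items()},open("pics/w7.json","w"))
```

```text
14.45 [0.5358641  0.22122357 0.1221803 ] 0.20601019015814273 [ 0.20926133 -0.08915859 -6.82256651] [-0.81  0.32  0.4   1.73 -0.14  1.12 -0.38] (array([-0.04,  0.28, -7.32]), array([0.01, 0.06, 0.09]))
```

View pics/side7.png

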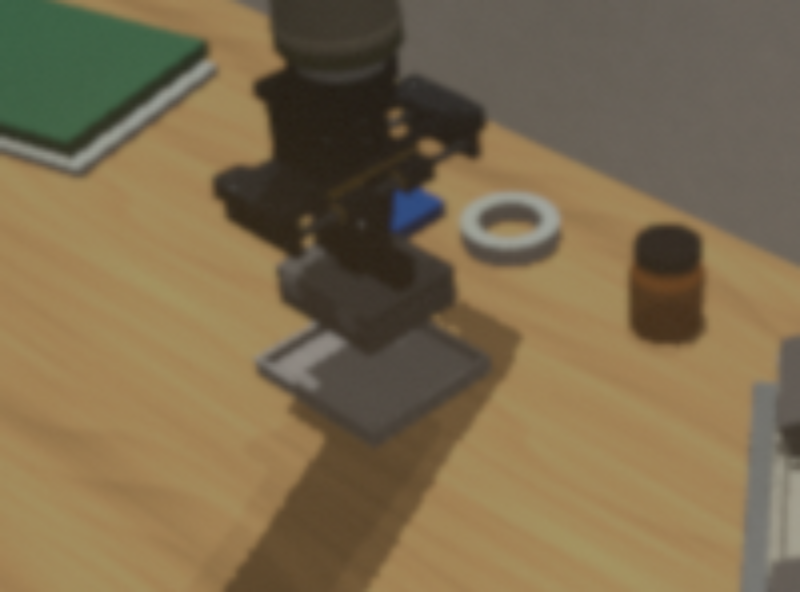

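View pics/scene7.png

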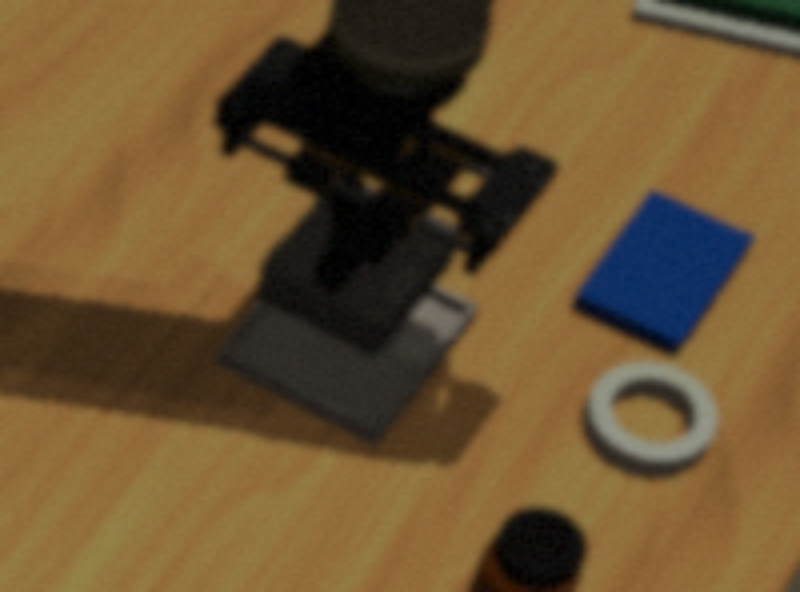

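View pics/w7.png

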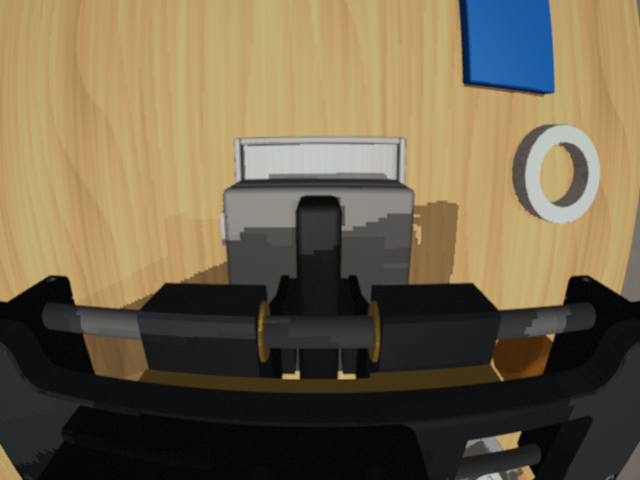

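Run:
```python
from h import *; import json
c=json.load(open("pics/w7.json")); W=fcloud(np.load("pics/w7.npy"),c)
print("far rim top", [ (v,W[v,320].round(4).tolist()) for v in range(132,150,2)])
print("left/right", [(u,W[165,u].round(4).tolist()) for u in list(range(230,246,2))+list(range(396,412,2))])
print("case far edge",[(v,W[v,280].round(4).tolist()) for v in range(176,200,3)])
print("case l/r",[(u,W[210,u].round(4).tolist()) for u in (224,228,260,380,408,412,416)])
print("bar",[(v,W[v,320].round(4).tolist()) for v in range(194,215,3)])
```

```text
far rim top [(132, [0.5378, 0.2986, 0.001]), (134, [0.5378, 0.297, -0.0011]), (136, [0.5377, 0.2955, 0.0156]), (138, [0.5377, 0.2941, 0.0184]), (140, [0.5377, 0.2927, 0.0165]), (142, [0.5377, 0.2912, 0.0155]), (144, [0.5377, 0.2895, 0.0054]), (146, [0.5377, 0.288, 0.0043]), (148, [0.5376, 0.2865, 0.005])]
left/right [(230, [0.4676, 0.2753, -0.001]), (232, [0.4695, 0.2753, 0.0001]), (234, [0.4708, 0.2752, -0.001]), (236, [0.4767, 0.2765, 0.0177]), (238, [0.4782, 0.2764, 0.0178]), (240, [0.4793, 0.2763, 0.0163]), (242, [0.48, 0.2759, 0.0125]), (244, [0.4799, 0.2753, 0.0044]), (396, [0.5945, 0.274, 0.0078]), (398, [0.5943, 0.2746, 0.0155]), (400, [0.5953, 0.2748, 0.0178]), (402, [0.597, 0.2748, 0.0171]), (404, [0.5985, 0.2748, 0.0172]), (406, [0.6042, 0.2734, -0.0005]), (408, [0.606, 0.2734, -0.0013]), (410, [0.6071, 0.2736, 0.0007])]
case far edge [(176, [0.5072, 0.266, 0.0048]), (179, [0.5156, 0.2729, 0.0845]), (182, [0.5171, 0.273, 0.0987]), (185, [0.5183, 0.2731, 0.1109]), (188, [0.5189, 0.2725, 0.1166]), (191, [0.5189, 0.2712, 0.1168]), (194, [0.5189, 0.2699, 0.1179]), (197, [0.5189, 0.2686, 0.1179])]
case l/r [(224, [0.4921, 0.263, 0.117]), (228, [0.4943, 0.2632, 0.1181]), (260, [0.5095, 0.2629, 0.1184]), (380, [0.5642, 0.2622, 0.1187]), (408, [0.5775, 0.2621, 0.1184]), (412, [0.5797, 0.2618, 0.1171]), (416, [0.6138, 0.2375, -0.0016])]
bar [(194, [0.537, 0.2695, 0.1173]), (197, [0.5369, 0.2697, 0.1264]), (200, [0.5369, 0.2699, 0.1353]), (203, [0.5369, 0.2698, 0.1412]), (206, [0.5369, 0.269, 0.1435]), (209, [0.5368, 0.2683, 0.1456]), (212, [0.5368, 0.2672, 0.1461])]
```

play_rows --motion '[{"tx":0.15,"ty":0.4,"tz":-0.5,"wx":0,"wy":0,"wz":0,"jaw":0},{"tx":0.15,"ty":0.4,"tz":-2,"wx":0,"wy":0,"wz":0,"jaw":0},{"tx":0.15,"ty":0.4,"tz":-3.5,"wx":0,"wy":0,"wz":0,"jaw":0},{"tx":0.15,"ty":0.4,"tz":-5,"wx":0,"wy":0,"wz":0,"jaw":0},{"tx":0.15,"ty":0.4,"tz":-6,"wx":0,"wy":0,"wz":0,"jaw":0},{"tx":0.15,"ty":0.4,"tz":-6.5,"wx":0,"wy":0,"wz":0,"jaw":0},{"tx":0.15,"ty":0.4,"tz":-6.8,"wx":0,"wy":0,"wz":0,"jaw":0},{"tx":0.15,"ty":0.4,"tz":-6.8,"wx":0,"wy":0,"wz":0,"jaw":0},{"tx":0.15,"ty":0.4,"tz":-6.8,"wx":0,"wy":0,"wz":0,"jaw":0},{"tx":0.15,"ty":0.4,"tz":-6.8,"wx":0,"wy":0,"wz":0,"jaw":0}]'

```text
time: 15.6
tool_pos: [0.5374, 0.2253, 0.0542]
eef_rot: [0.497, 0.504, 0.496, -0.503]
wrist_force: [-0.3, 0.2, -5.5]
finger_gap: 0.204
```

Run:
```python
from h import *; import json
s,P,R=cur(); print(s['time'],P,s['finger_gap'],s['wrist_force'])
c=bot.calibration("wrist"); p,d=bot.capture("wrist"); cv2.imwrite("pics/w8.png",p[...,::-1]); W=fcloud(d,c)
for v in (185,200,215): print("lid",W[v,250].round(4),W[v,280].round(4),W[v,380].round(4))
```

```text
15.6 [0.5374467  0.22528341 0.0541854 ] 0.20421768416204916 [-0.25209247  0.17313306 -5.54781768]
lid [0.5044 0.2767 0.0358] [0.5201 0.2773 0.0434] [0.5686 0.2755 0.0338]
lid [0.5065 0.2714 0.0488] [0.5206 0.2713 0.0503] [0.5661 0.2706 0.0494]
lid [0.5063 0.2646 0.0498] [0.5203 0.2643 0.0499] [0.5663 0.2636 0.0495]
```

View pics/w8.png

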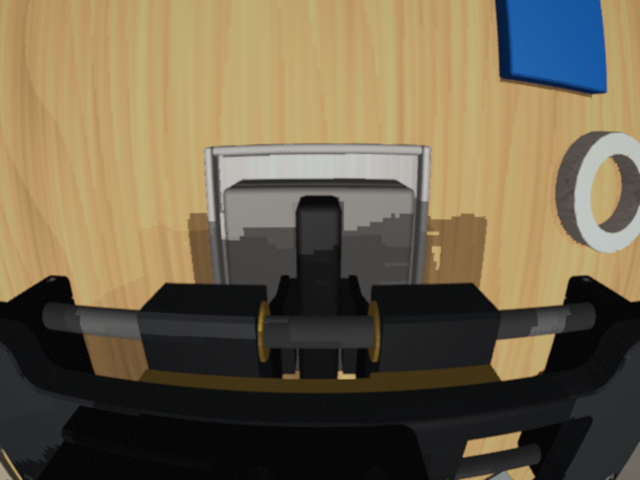

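The case is inside the rim, about 5 mm above the floor and centred sideways: walls at columns 210 and 428, case at 225–413. Lowering slowly to contact.

play_rows --motion '[{"tx":0,"ty":0,"tz":-0.1,"wx":0,"wy":0,"wz":0,"jaw":0},{"tx":0,"ty":0,"tz":-0.2,"wx":0,"wy":0,"wz":0,"jaw":0},{"tx":0,"ty":0,"tz":-0.28,"wx":0,"wy":0,"wz":0,"jaw":0},{"tx":0,"ty":0,"tz":-0.34,"wx":0,"wy":0,"wz":0,"jaw":0},{"tx":0,"ty":0,"tz":-0.4,"wx":0,"wy":0,"wz":0,"jaw":0},{"tx":0,"ty":0,"tz":-0.44,"wx":0,"wy":0,"wz":0,"jaw":0},{"tx":0,"ty":0,"tz":-0.46,"wx":0,"wy":0,"wz":0,"jaw":0},{"tx":0,"ty":0,"tz":-0.48,"wx":0,"wy":0,"wz":0,"jaw":0},{"tx":0,"ty":0,"tz":-0.48,"wx":0,"wy":0,"wz":0,"jaw":0},{"tx":0,"ty":0,"tz":-0.48,"wx":0,"wy":0,"wz":0,"jaw":0}]'

```text
time: 16.65
tool_pos: [0.5371, 0.2251, 0.0488]
eef_rot: [-0.497, -0.503, -0.496, 0.503]
wrist_force: [0.4, -0.1, -6.0]
finger_gap: 0.204
```

play_rows --motion '[{"tx":0,"ty":0,"tz":-0.03,"wx":0,"wy":0,"wz":0,"jaw":0},{"tx":0,"ty":0,"tz":-0.06,"wx":0,"wy":0,"wz":0,"jaw":0},{"tx":0,"ty":0,"tz":-0.09,"wx":0,"wy":0,"wz":0,"jaw":0},{"tx":0,"ty":0,"tz":-0.12,"wx":0,"wy":0,"wz":0,"jaw":0},{"tx":0,"ty":0,"tz":-0.12,"wx":0,"wy":0,"wz":0,"jaw":0},{"tx":0,"ty":0,"tz":-0.12,"wx":0,"wy":0,"wz":0,"jaw":0},{"tx":0,"ty":0,"tz":-0.12,"wx":0,"wy":0,"wz":0,"jaw":0},{"tx":0,"ty":0,"tz":-0.12,"wx":0,"wy":0,"wz":0,"jaw":0},{"tx":0,"ty":0,"tz":-0.12,"wx":0,"wy":0,"wz":0,"jaw":0},{"tx":0,"ty":0,"tz":-0.12,"wx":0,"wy":0,"wz":0,"jaw":0}]'

```text
time: 17.65
tool_pos: [0.5371, 0.2251, 0.0485]
eef_rot: [-0.497, -0.503, -0.497, 0.503]
wrist_force: [-6.2, -2.9, 7.3]
finger_gap: 0.199
```

The wrist force swung to +7 N, so the case is down. Releasing and retreating straight up.

play_rows --motion '[{"tx":0,"ty":0,"tz":0.05,"wx":0,"wy":0,"wz":0,"jaw":0},{"tx":0,"ty":0,"tz":0.05,"wx":0,"wy":0,"wz":0,"jaw":0.4},{"tx":0,"ty":0,"tz":0.05,"wx":0,"wy":0,"wz":0,"jaw":0.5},{"tx":0,"ty":0,"tz":0.05,"wx":0,"wy":0,"wz":0,"jaw":0.5},{"tx":0,"ty":0,"tz":0.05,"wx":0,"wy":0,"wz":0,"jaw":0.5},{"tx":0,"ty":0,"tz":1,"wx":0,"wy":0,"wz":0,"jaw":0.5},{"tx":0,"ty":0,"tz":3,"wx":0,"wy":0,"wz":0,"jaw":0.5},{"tx":0,"ty":0,"tz":6,"wx":0,"wy":0,"wz":0,"jaw":0.5},{"tx":0,"ty":0,"tz":10,"wx":0,"wy":0,"wz":0,"jaw":0.5},{"tx":0,"ty":0,"tz":14,"wx":0,"wy":0,"wz":0,"jaw":0.5}]'

```text
time: 18.65
tool_pos: [0.5369, 0.2248, 0.1896]
eef_rot: [-0.497, -0.503, -0.496, 0.504]
wrist_force: [0.8, 0.8, -0.2]
finger_gap: 0.497
```

play_rows --motion '[{"tx":-2,"ty":2,"tz":2,"wx":0,"wy":0,"wz":0,"jaw":0.5},{"tx":-4,"ty":5,"tz":4,"wx":0,"wy":0,"wz":0,"jaw":0.5},{"tx":-7,"ty":8,"tz":5,"wx":0,"wy":0,"wz":0,"jaw":0.5},{"tx":-10,"ty":11,"tz":5,"wx":0,"wy":0,"wz":0,"jaw":0.5},{"tx":-12,"ty":13,"tz":5,"wx":0,"wy":0,"wz":0,"jaw":0.5},{"tx":-14,"ty":15,"tz":5,"wx":0,"wy":0,"wz":0,"jaw":0.5},{"tx":-14,"ty":15,"tz":5,"wx":0,"wy":0,"wz":0,"jaw":0.5},{"tx":-14,"ty":15,"tz":5,"wx":0,"wy":0,"wz":0,"jaw":0.5},{"tx":-14,"ty":15,"tz":5,"wx":0,"wy":0,"wz":0,"jaw":0.5},{"tx":-14,"ty":15,"tz":5,"wx":0,"wy":0,"wz":0,"jaw":0.5}]'

```text
time: 19.65
tool_pos: [0.398, 0.3741, 0.2378]
eef_rot: [-0.496, -0.504, -0.496, 0.504]
wrist_force: [0.5, 0.6, 0.7]
finger_gap: 0.502
```

Run:
```python
from h import *
s,P,R=cur(); print(s['time'],P,s['finger_gap'],s['wrist_force'])
for n in("side","scene"):
    p,d=bot.capture(n); cv2.imwrite(f"pics/{n}9.png",p[...,::-1]); np.save(f"pics/{n}9.npy",d)
    W=cloud(n,d); m=(np.abs(W[...,0]-.537)<.06)&(np.abs(W[...,1]-.227)<.07)
    for lo,hi,k in((.038,.052,"lid"),(.066,.08,"bar")):
        Q=W[m&(W[...,2]>lo)&(W[...,2]<hi)]; print(n,k,len(Q),np.median(Q,0).round(4),cv2.minAreaRect((Q[:,:2]*1000).astype(np.float32)))
```

```text
19.65 [0.39801794 0.37414878 0.23779252] 0.502464024846335 [0.47476994 0.57064442 0.70429057]
side lid 495 [0.5196 0.2167 0.044 ] ((535.9514770507812, 225.09701538085938), (105.50833892822266, 94.38424682617188), 88.4550552368164)
side bar 141 [0.5347 0.2203 0.0718] ((535.721923828125, 225.68545532226562), (94.83219909667969, 19.452322006225586), 88.3629150390625)
scene lid 850 [0.5477 0.2203 0.0472] ((535.45703125, 227.01759338378906), (103.91667938232422, 92.83731079101562), 89.06849670410156)
scene bar 227 [0.5375 0.2224 0.0746] ((536.2394409179688, 227.54156494140625), (97.74832153320312, 19.355127334594727), 89.91268157958984)
```

View pics/side9.png

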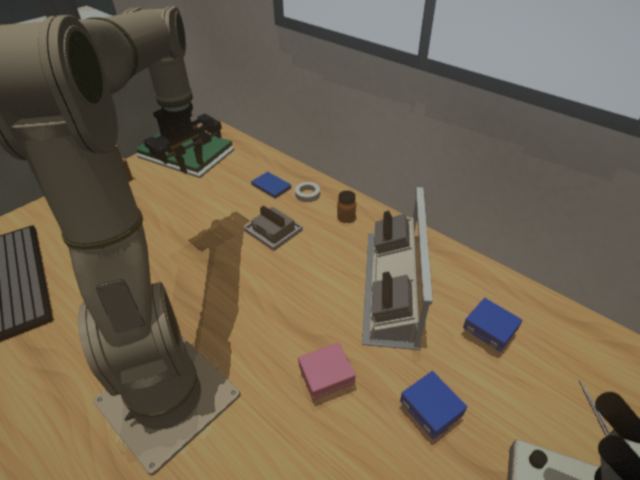

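View pics/scene9.png

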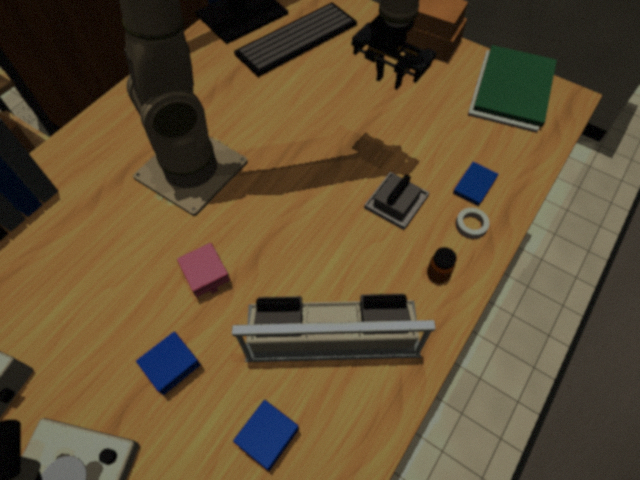

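The case lies flat in the tray at (397,201), its lid at about 45 mm (floor 5 + 40) and centred within about 3 mm. The two empty cases, bars at (279,303) and (384,301), and the bystanders are at their original pixels.

Run:
```python
from h import *
a=cv2.imread("pics/scene0.png").astype(int); b=cv2.imread("pics/scene9.png").astype(int)
for k,(x0,x1,y0,y1) in dict(bar3=(360,410,292,314),bar1=(255,303,292,314),jar=(425,460,245,285),tape=(455,492,205,240),nb=(452,500,160,205)).items(): print(k,np.abs(a-b)[y0:y1,x0:x1].mean().round(2))
print(bot.hand_in())
```

```text
bar3 4.09
bar1 3.16
jar 2.99
tape 2.27
nb 2.57
the job is handed in; nothing more can be done
None
```

The loaded case came from the middle bay. It is in the tray, released, and I handed the job in at about 20 s of the 72 s allowed.

- **Weighing:** The case beside the jar weighed about 2.5 N when lifted, so it was empty and went straight back into its bay. The middle case weighed about 6.1 N (roughly 0.62 kg), so it was the loaded one. I did not lift the third case, since only one is loaded.
- **Placing:** I lowered the loaded case until it touched the tray, with about 13 N of contact force worked out from the wrist reading. I then let go and backed the arm away.
- **Last checks:** The lid read 44–47 mm high against an expected 45 mm, level and within about 3 mm of the tray's centre. The two empty cases, the jar, the tape roll and the notebook show only noise-level change from the first picture.
- **Disagreements:** The cameras differed by about 4 mm on where the tray is, so I used the wrist camera, which saw the case and tray together. Two early move calls were refused for missing keys, and nothing moved.

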